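# Lay a standing glass filter into the tester's tray and close the tray

### The job

The framed glass filter was left standing on its edge at the front of its seat in the open tray of the filter tester. Reach in under the clear guard and tip it over with a light push, away from the tray's handle, so that it lies flat in its seat. Then press the latch pad in the handle down and, keeping it down, push the tray in until it is fully home and the latch has sprung up again; leave the canister and the eyepiece beside the tester where they stand.

Things in the scene. Friction and masses are not known exactly. Their poses are not given: they have to be found in the camera images.
- tester: Benchtop filter tester, fixed. Origin: centre of its base, on the worktop; x axis points from the tray's handle to its back, the way the tray slides in; z up. Every x, y, z in these notes is in this frame, in mm. Grey base 210 x 140 x 14 (x -105 to 105). Two tray rails at y +-40 to 46, z up to 24.
- guard_edge (a point): Middle of the lower front edge of the clear acrylic guard (x -92, z 113). The guard is a level plate x -92 to -5, y +-62, z 113 to 119; clear cheeks hang below it at y +-59 to 62, x -58 to -5, z 80 to 115. To reach under it the tool must lean some 25 to 50 degrees from vertical, tip to +x, wrist back over the handle.
- tunnel_mouth (a point): Middle of the upper edge of the tunnel mouth (x -5, z 36) in the front face of the white housing (x -5 to 105, y +-66, up to z 128). The seat part of the tray runs in under it; only a filter that lies flat passes.
- filter: Glass filter in a black square frame, 50 x 50 x 8, about 60 g; origin at its centre, own x through its thickness, own z up at the start. The glass is 26 square; on its -x face, towards the handle, a thin square steel bezel (30) surrounds it. It stands on an edge at x -70, top at z 71; leaned 9 degrees to +x it falls over by itself and lies bezel up, own x down, its centre 4 above the seat's floor.
- tray (a joint): How far the aluminium tray is pushed in (to +x), m: 0 = out, held by its latch (start); 0.065 = fully home at its stop. About 2 N of friction; it stays where it is left. At 0: black handle 66 wide, x -208 to -157; neck 44 wide, x -164 to -90; seat part 76 wide, x -90 to 0; top at z 27.
- seat (a point): Point on the seat's floor, on the tray, where the filter's centre lies once tipped (x -41, z 21 with the tray out); axes as the tester's. The seat is a flat recess 6 deep, 53 wide (y), from 35 before this point (-x) to 28 beyond it.
- latch (a joint): How far the latch is pressed down, m: 0 = up, 0.005 = fully down; spring, 2.4 N to start, 6.4 N fully down. Up, with the tray out, it blocks the tray; pressed 0.0045 or more it frees it. After 5 mm of tray travel it stays held down by itself, and it springs up when the tray is fully home and the pad is let go.
- latch_pad (a point): Centre of the top of the grey ribbed latch pad in the handle; moves with tray and latch (x -183.5, z 25 at the start). The pad is 35 (x) by 46 (y), 2 below the black rim round it (inside 37 by 48). From 18.5 beyond this point in +x stands the handle's push bar, 66 wide, 8 thick, top at z 42: push the tray in against it.
- objective_can: White plastic screw canister for an objective, 36 across, 57 high, standing to the right of the tester; origin at the centre of its underside. Not to be moved.
- spare_eyepiece: Black spare eyepiece, 35 across, 40 high, standing to the right of the tester; origin at the centre of its underside. Not to be moved.
Things that resemble listed ones, but are neither listed nor needed, are in the scene too. What is shaped like the filter but green or purple is not meant.

How it is judged (in metres and radians):
On the way:
1. the filter lies flat in its seat, steel bezel up, while the tray is still out (angle between filter's own x axis and vertical above 3.05 rad and z of filter in the frame of seat below 0.0065 m and horizontal distance between filter and seat below 0.012 m and value of joint tray below 0.01 m), for 0.2 s.
At the end, for the whole second after the job is handed in: The tray is fully home (0.0625 m or more of 0.065), the latch is up again (less than 1.5 mm pressed), and the filter lies flat, steel bezel up (within 5 degrees), down in its seat (centre within 12 mm of the seat point and less than 6.5 mm above its floor), at rest (value of joint tray above 0.0625 m and value of joint latch below 0.0015 m and angle between filter's own x axis and vertical above 3.05 rad and z of filter in the frame of seat below 0.0065 m and horizontal distance between filter and seat below 0.012 m and linear speed of filter below 0.01 m/s); the robot touches nothing.
It fails at once if the filter is pushed or squeezed hard (over 8 N from the robot) (contact force between any of the fingers, the arm and filter above 8 N).
It fails at once if the filter leaves the tray (distance between filter and seat above 0.06 m).
It fails at once if the objective canister or the eyepiece is moved by more than 15 mm (distance of any of objective_can, spare_eyepiece from where it was at the start of the episode above 0.015 m).
It also fails if it takes over 40 s, if anything falls off the work surface, if the arm or the gripper's body presses on something with over 40 N, if the wrist force passes 120 N, or if a joint passes its speed limit or range.

### The arm

A 6-joint arm with a two-finger parallel gripper is mounted at the origin on a cart in front of the work surface, level with it; the furniture and walls round the work are solid. World frame = base frame: x ahead of the robot, y to its left, z up, the work surface at z = 0. Lengths are in m, angles in degrees, forces in N, time in s.
With the tool pointing down it reaches from about 0.3 to 0.75 m from the base axis. Payload 8.5 kg.
Tool frame: the origin (TCP) lies at the very end of the fingers, on their centre line; the grasp point (between the pads) lies env.pinch_z behind it (env.pinch_z is the distance from the TCP to the grasp point, in m); z points along the fingers, y is the line along which they close (so a half turn about z gives the same grasp; the last joint's range is limited). The gripper opens to 85 mm and grips with 20 to 120 N. Pads are 22 mm wide; open, the fingers measure 114 mm over their backs; the gripper's body (76 mm by 85 mm) begins 54 mm behind the grasp point. The pads swing forward as they close: fully open they stand 13 mm farther back than shut.
Start: joints at [-84.127, 21.807, 74.336, -0, 83.858, -12.336], TCP at [0.172, -0.522, 0.231] pointing down, gripper open.
Joint ranges: [-178.18, 178.18], [-50.72, 133.34], [12.68, 142.11], [-81.47, 261.47], [9.98, 163.14], [-165.26, 165.26]. Speed limits (degrees/s): [136.94, 136.94, 180, 180, 180, 180].

### API

Orientations are given as a 3x3 rotation matrix whose columns are the frame's x, y, z axes.
In Python, from rig import telemetry, get_image, env gives the robot as it stands. The module is installed in compiled form; this text tells all that it offers.
- The arm moves only by the tool apply_moves, never from a script. Its argument "series" is a list of rows, each a list of 7 numbers: the shift along the tool's x, y, z in mm, then the turn, a rotation vector about the tool's x, y, z in degrees, then the opening, from 0 (shut) to 1 (fully open). A call has 1 to 12 rows; each row shifts and turns the commanded pose from where the row before left it, along the tool's axes as they then stand; what a row does not reach is not made up. A row lasts 1/8 s, in which the tool goes at most 62.5 mm and 10.7 degrees, less where a joint would pass 70% of its speed; a pose out of reach is approached as far as the arm can. A call with a gripper value outside its range is refused whole. The fingers move at their own pace and stop on an object; "grip_force" is the grip in N (left out, the last holds). Time passes only in rows, so rows that do not move let the fingers close. It gives the time, the measured TCP pose, the force, the opening and the grip force at its end, in the units of the state.
- telemetry.observe(): the state, without advancing time (a new reading comes with each control period).
- get_image(name): name is "scene" or "top"; returns a dict with "frame" (384x512x3 uint8, red, green, blue), "z_map" (384x512 float32, m along the optical axis (not along the pixel's ray), 0 where there is no reading), "vertical_fov" (degrees; the focal length in pixels is half the picture's height over the tangent of half this angle, whatever the lens; pixels are square), "cx", "cy" (the principal point, pixels), "eye" and "attitude" of the camera in the world. Camera axes: x right, y up, looking along -z (the intrinsics and any distortion apply to the point x, -y, -z); pixel columns grow to the right and rows downward; lengths in m; the calibration is good to about 2 mm. A picture is of the moment at which its call begins.
- env.close_job(): hands the job in; it is judged then, once.
The state is a dict: "time_s": time; "q": joint angles; "qvel": joint speeds; "joint_efforts": joint torques, N m; "position": TCP position; "tool_rot": TCP orientation; "ft_force": force on the tool from outside, world axes, zero at the start; "wrist_torque": the same for the moment, N m; "grip_width": finger opening in m; "gripper_force": force on a finger pad.
Only numpy, scipy, OpenCV 4.12 (cv2) and the standard library are available. Lean on these libraries where they do the work, as an engineer would, in place of code of your own. Each camera call takes 0.05 s, during which the arm holds its last target. There are 200 camera calls.

## Working session

There is one attempt and no reset: what is moved stays moved. The work goes in short steps, Python scripts to look and compute and a tool call to move; the robot and the scene stay as the last step left them, time stands still between calls to the robot, and variables do not carry over. Pictures are saved under pics/ and viewed, at most 10 in all, crops included, and the job is handed in when it is done.

Besides the shell and the picture viewer there is one more tool, called after "Emit:" as name(argument=value, ...) on one line, values as JSON. apply_moves: Moves the arm, as the interface text tells. Its arguments: {"type":"object","properties":{"series":{"type":"array"},"grip_force":{"type":"number"}},"required":["series"]}

```bash
mkdir -p pics
cat > h.py <<'E'
import numpy as np, cv2
from rig import telemetry, get_image, env
def cap(n,f):
    d=get_image(n); cv2.imwrite(f,d["frame"][:,:,::-1]); np.save('/tmp/'+n+'.npy',d,allow_pickle=True); return d
def load(n): return np.load('/tmp/'+n+'.npy',allow_pickle=True).item()
def pt(d,u,v,r=1):
    z=d["z_map"][v-r:v+r+1,u-r:u+r+1]; z=np.median(z[z>0])
    f=192/np.tan(np.radians(d["vertical_fov"])/2)
    return np.array(d["attitude"])@np.array([(u-d["cx"])/f*z,-(v-d["cy"])/f*z,-z])+np.array(d["eye"])
E
python3 - <<'E'
from h import *
for n in("scene","top"):
    d=cap(n,f"pics/{n}0.png"); print({k:v for k,v in d.items() if k not in("frame","z_map")})
s=telemetry.observe();print(s["position"],s["tool_rot"],s["time_s"],env.pinch_z)
E
```

```text
{'vertical_fov': 44.51894716453747, 'cx': 248.3105740514592, 'cy': 187.42459343776122, 'eye': array([0.22858733, 0.34244461, 0.89670593]), 'attitude': array([[-0.85952656,  0.39130365, -0.32877886],
       [-0.51108254, -0.65434507,  0.55733936],
       [ 0.0029541 ,  0.64708112,  0.76241543]])}
{'vertical_fov': 54.332372011864244, 'cx': 250.69899451103043, 'cy': 191.23625766896842, 'eye': array([ 0.4864386 , -0.25452163,  0.9414194 ]), 'attitude': array([[-0.00998979,  0.99474822, -0.10186356],
       [-0.99987496, -0.00868823,  0.01321313],
       [ 0.01225873,  0.10198281,  0.99471063]])}
[ 0.17183249 -0.52219828  0.23078492] [[ 9.49925350e-01  3.12476887e-01 -1.59141450e-04]
 [ 3.12476830e-01 -9.49924529e-01  1.27288446e-03]
 [ 2.46574606e-04 -1.25887323e-03 -9.99999177e-01]] 0.1 0.0187
```

View pics/scene0.png

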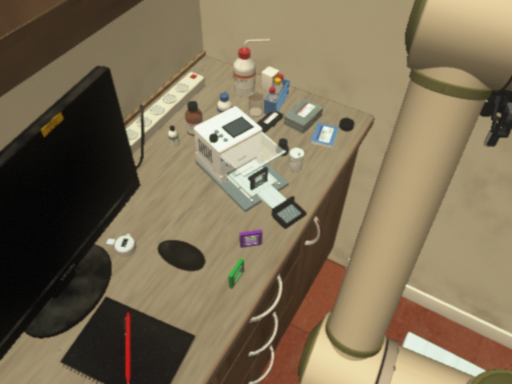

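View pics/top0.png

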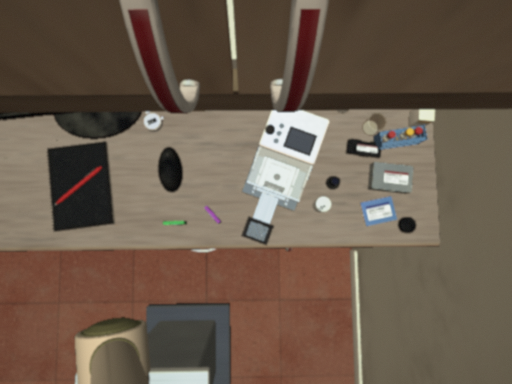

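The scene view shows the tester around (240,165), with the black filter standing at (259,178) and the handle at (289,211). In the top view the handle is at (258,230) and the housing at (295,137). The filter look-alikes are purple (250,239) and green (236,273), both loose on the worktop. The black-framed one in the tray fits the description. I'll confirm it in an enlarged crop.

Run:
```python
from h import *
a=load("scene")["frame"][95:235,180:320,::-1]; b=load("top")["frame"][105:250,230:345,::-1]
a=cv2.resize(a,None,fx=4.2,fy=4.2,interpolation=cv2.INTER_CUBIC);cv2.imwrite("pics/c1.png",a)
b=cv2.resize(b,None,fx=4,fy=4,interpolation=cv2.INTER_CUBIC);cv2.imwrite("pics/c2.png",b)
```

```text
(no output)
```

View pics/c1.png

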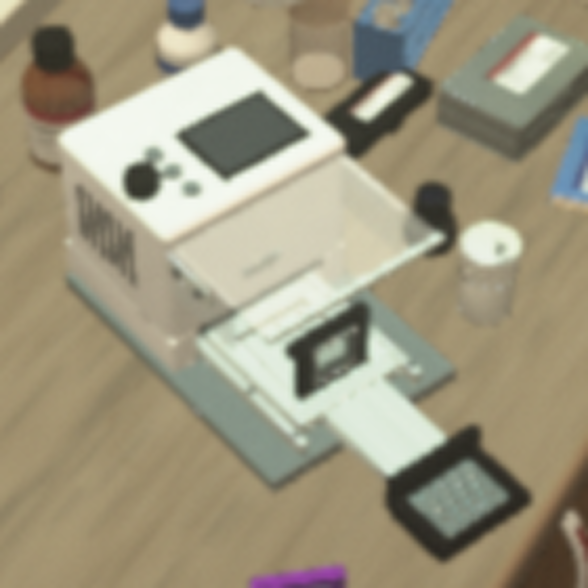

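View pics/c2.png

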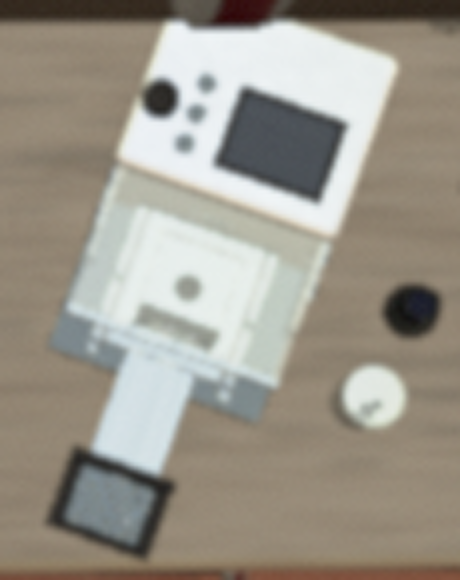

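The crops show a black-framed filter with a glinting bezel, standing at crop1 (333,350) in the tray seat under the clear guard. That's the right one. Next I'll fit the tester pose from the corners.

```bash
cat > fit.py <<'E'
from h import *
from scipy.optimize import least_squares
T=[((-183.5,0,25),(112,503)),((-208,33,27),(50,523)),((-208,-33,27),(147,557)),((-157,33,42),(78,452)),((-157,-33,42),(174,484)),
((-92,62,119),(68,310)),((-92,-62,119),(280,385)),((-5,66,128),(118,162)),((-5,-66,128),(333,237)),((-105,70,14),(48,345)),((-105,-70,14),(263,420))]
S=[((-5,66,128),(172,243)),((-5,-66,128),(345,152)),((-105,70,14),(275,488)),((-105,-70,14),(455,375)),((-92,-62,119),(445,237)),((-208,33,27),(440,560)),((-208,-33,27),(530,495))]
def proj(d,P):
    f=192/np.tan(np.radians(d["vertical_fov"])/2); c=(P-d["eye"])@np.array(d["attitude"])
    return np.c_[d["cx"]+f*c[:,0]/-c[:,2], d["cy"]-f*c[:,1]/-c[:,2]]
def w(p,P): 
    c,s=np.cos(p[2]),np.sin(p[2]); P=np.array(P)/1000
    return P@np.array([[c,-s,0],[s,c,0],[0,0,1]]).T+[p[0],p[1],0]
A=[(load("top"),[a for a,_ in T],np.array([b for _,b in T])/4+[230-.4,105-.4]),(load("scene"),[a for a,_ in S],np.array([b for _,b in S])/4.2+[180-.4,95-.4])]
def res(p,L=A): return np.concatenate([(proj(d,w(p,P))-u).ravel() for d,P,u in L])
if __name__=="__main__":
    for L in(A,A[:1],A[1:]):
        r=least_squares(res,[.5,-.3,-.3],loss="soft_l1",args=(L,)); print(r.x,np.degrees(r.x[2]),np.round(r.fun.reshape(-1,2),1).tolist())
    d=A[0][0]; s=A[1][0]
    print(pt(d,258,231),pt(d,303,138),pt(s,290,213),pt(s,259,178), "can",pt(d,323,204),"eye",pt(d,333,182))
E
python3 fit.py
```

```text
[ 0.65602429 -0.34390568 -0.35172076] -20.15211507758013 [[-0.8, 0.2], [-1.4, 0.2], [-0.0, 0.9], [-1.3, -2.1], [0.6, -0.8], [-1.2, 0.0], [-1.3, 0.0], [-2.1, -0.8], [0.5, 0.3], [-0.9, 0.4], [-1.5, 0.5], [-1.3, -1.7], [1.2, -4.5], [0.2, -2.1], [0.9, -3.1], [0.1, -1.4], [1.9, -3.0], [1.5, -2.0]]
[ 0.65600097 -0.34630304 -0.3531908 ] -20.236342324167502 [[0.1, 0.2], [-0.5, 0.2], [0.8, 0.9], [-0.4, -2.1], [1.5, -0.8], [-0.1, -0.0], [-0.2, 0.1], [-1.1, -0.8], [1.6, 0.3], [0.1, 0.4], [-0.6, 0.5]]
[ 0.65393018 -0.33768647 -0.3616897 ] -20.72329304357905 [[-2.2, 0.2], [0.9, -2.5], [-1.0, 0.1], [0.4, -0.8], [-0.5, 0.9], [0.7, -0.3], [0.5, 0.8]]
[ 0.48274843 -0.28346106  0.02659002] [ 0.68669056 -0.38213388  0.1317734 ] [ 0.4816617  -0.2786816   0.02328081] [ 0.58818193 -0.31779496  0.04681528] can [ 0.54505341 -0.43760511  0.05698531] eye [ 0.59962045 -0.46715517  0.03987392]
```

Run:
```python
from h import *
for n in("top","scene"):
    d=load(n); z=d["z_map"]; f=192/np.tan(np.radians(d["vertical_fov"])/2)
    v,u=np.indices(z.shape)
    W=np.stack([(u-d["cx"])/f*z,-(v-d["cy"])/f*z,-z],-1)@np.array(d["attitude"]).T+d["eye"]
    near=(z>0)&(np.hypot(W[...,0]-.6,W[...,1]+.33)<.25)
    for nm,lo,hi,c in(("housing",.123,.136,(.70,-.36)),("handle",.016,.05,(.483,-.283)),("can",.045,.065,(.545,-.4376)),("eyep",.03,.05,(.60,-.467)),("filter",.05,.08,(.59,-.318)),("bar",.034,.05,(.5,-.29))):
        m=near&(W[...,2]>lo)&(W[...,2]<hi)&(np.hypot(W[...,0]-c[0],W[...,1]-c[1])<(.1 if nm=="housing" else .045))
        P=W[m]
        if len(P)>3: print(n,nm,len(P),np.median(P[:,2]).round(4),cv2.minAreaRect((P[:,:2]*1000).astype(np.float32)))
```

```text
top housing 2530 0.1295 ((692.0947265625, -359.450927734375), (131.6504364013672, 128.9252471923828), 69.20613098144531)
top handle 693 0.0274 ((492.6670227050781, -284.23394775390625), (65.99626159667969, 70.24366760253906), 69.53547668457031)
top can 194 0.0574 ((545.1528930664062, -436.7395324707031), (34.89644241333008, 33.52731704711914), 89.61929321289062)
top eyep 81 0.0402 ((601.314697265625, -471.10821533203125), (20.949647903442383, 21.164146423339844), 88.65850067138672)
top bar 93 0.0426 ((513.433837890625, -292.7630920410156), (64.57487487792969, 29.090303421020508), 69.23748779296875)
scene housing 1524 0.1264 ((701.193359375, -358.9832458496094), (131.44232177734375, 110.63677978515625), 68.91441345214844)
scene handle 703 0.024 ((492.5744323730469, -280.54534912109375), (67.535400390625, 71.18482971191406), 69.66261291503906)
scene can 148 0.0534 ((546.7889404296875, -434.8279724121094), (33.129356384277344, 41.4417724609375), 28.915836334228516)
scene eyep 64 0.0358 ((601.6552734375, -469.1900329589844), (25.80574607849121, 22.147430419921875), 69.73454284667969)
scene filter 135 0.066 ((588.9078979492188, -317.364013671875), (52.39149475097656, 10.999046325683594), 68.78982543945312)
scene bar 101 0.039 ((504.73382568359375, -284.17486572265625), (65.5750961303711, 10.096014022827148), 70.413330078125)
```

```bash
cat > nav.py <<'E'
import sys
from h import *
from scipy.spatial.transform import Rotation as R
O=np.array([.655,-.344,0]); a=np.radians(-20.5); Tr=np.array([[np.cos(a),-np.sin(a),0],[np.sin(a),np.cos(a),0],[0,0,1]])
def Rt(lean):
    c,s=np.cos(np.radians(lean)),np.sin(np.radians(lean)); return Tr@np.array([[c,0,s],[0,-1,0],[s,0,-c]])
def go(x,y,z,lean=40):
    s=telemetry.observe(); P=np.array(s["position"]); M=np.array(s["tool_rot"])
    print("t",s["time_s"],"tester mm",((P-O)@Tr*1000).round(1),"F tester",(np.array(s["ft_force"])@Tr).round(1))
    print("turn",np.degrees(R.from_matrix(M.T@Rt(lean)).as_rotvec()).round(1),"q",np.round(s["q"],0))
    W=O+Tr@np.array([x,y,z])/1000
    print("shift now",((W-P)@M*1000).round(1),"after turn",((W-P)@Rt(lean)*1000).round(1))
if __name__=="__main__": go(*map(float,sys.argv[1:]))
E
python3 nav.py -160 0 150
```

```text
t 0.1 tester mm [-390.2 -336.1  230.8] F tester [ 0.7 -0.8 -0.4]
turn [-13.6  38.5  37.1] q [-84.  22.  74.  -0.  84. -12.]
shift now [ 389.8 -118.3   81. ] after turn [ 124.4 -336.1  209.8]
```

Emit:
apply_moves(series=[[0, 0, 0, -1.95, 5.5, 5.3, 0], [0, 0, 0, -1.95, 5.5, 5.3, 0], [0, 0, 0, -1.95, 5.5, 5.3, 0], [0, 0, 0, -1.95, 5.5, 5.3, 0], [0, 0, 0, -1.95, 5.5, 5.3, 0], [0, 0, 0, -1.95, 5.5, 5.3, 0], [0, 0, 0, -1.95, 5.5, 5.3, 0], [0, 0, 0, 0, 0, 0, 0]])

```text
time_s: 1.1
position: [0.1712, -0.5219, 0.2305]
tool_rot: [[0.717, -0.352, 0.602], [-0.269, -0.936, -0.226], [0.643, -0.0, -0.766]]
ft_force: [-0.6, -0.3, 0.0]
grip_width: -0.0001
gripper_force: 0.0
```

```bash
python3 nav.py -160 0 150
```

```text
t 1.1 tester mm [-390.9 -336.   230.5] F tester [-0.4 -0.5  0. ]
turn [ 0.1 -0.  -0.1] q [-103.   17.   93.   43.   70.   -7.]
shift now [ 124.5 -336.4  209.9] after turn [ 125.1 -336.   210.1]
```

Emit:
apply_moves(series=[[10.4, -28, 17.5, 0, 0, 0, 0], [10.4, -28, 17.5, 0, 0, 0, 0], [10.4, -28, 17.5, 0, 0, 0, 0], [10.4, -28, 17.5, 0, 0, 0, 0], [10.4, -28, 17.5, 0, 0, 0, 0], [10.4, -28, 17.5, 0, 0, 0, 0], [10.4, -28, 17.5, 0, 0, 0, 0], [10.4, -28, 17.5, 0, 0, 0, 0], [10.4, -28, 17.5, 0, 0, 0, 0], [10.4, -28, 17.5, 0, 0, 0, 0], [10.4, -28, 17.5, 0, 0, 0, 0], [10.4, -28, 17.5, 0, 0, 0, 0]])

```text
time_s: 2.6
position: [0.5077, -0.2881, 0.1509]
tool_rot: [[0.718, -0.348, 0.603], [-0.263, -0.938, -0.227], [0.645, 0.004, -0.764]]
ft_force: [-0.5, 0.1, -0.9]
grip_width: 0.0003
gripper_force: 0.0
```

```bash
python3 nav.py -130 0 65
```

```text
t 2.6 tester mm [-157.6    0.7  150.9] F tester [-0.5 -0.1 -0.9]
turn [ 0.1 -0.1  0.3] q [-49.  20. 106.  47.  25.  23.]
shift now [-34.3   0.5  83.4] after turn [-34.1   0.7  83.5]
```

Emit:
apply_moves(series=[[-8.5, 0, 21, 0, 0, 0, 0], [-8.5, 0, 21, 0, 0, 0, 0], [-8.5, 0, 21, 0, 0, 0, 0], [-8.5, 0, 21, 0, 0, 0, 0], [0, 0, 0, 0, 0, 0, 0]])

```text
time_s: 3.22
position: [0.5329, -0.2985, 0.0634]
tool_rot: [[0.718, -0.348, 0.602], [-0.266, -0.937, -0.225], [0.643, 0.002, -0.766]]
ft_force: [0.1, -0.1, 0.0]
grip_width: -0.0001
gripper_force: 0.0
```

```bash
python3 nav.py -95 0 55
python3 - <<'E'
from h import *
d=cap("scene","/tmp/s.png"); a=d["frame"][95:235,180:320,::-1]
a=cv2.resize(a,None,fx=4.2,fy=4.2,interpolation=cv2.INTER_CUBIC);cv2.imwrite("pics/c3.png",a)
E
```

```text
t 3.225 tester mm [-1.303e+02 -1.000e-01  6.340e+01] F tester [ 0.2 -0.   0. ]
turn [-0.  -0.   0.2] q [-48.  31. 107.  74.  18.  -5.]
shift now [21.7 -0.1 29.1] after turn [21.7 -0.1 29.1]
```

View pics/c3.png

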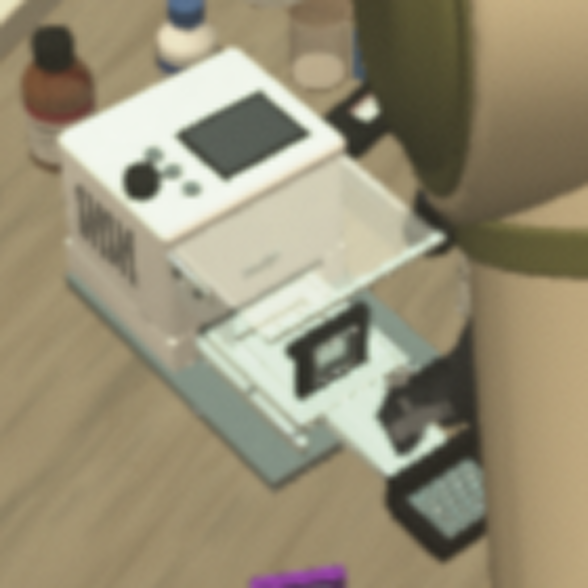

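The fingertip at (400,440) is lined up before the filter at (330,350), below the guard edge.

Emit:
apply_moves(series=[[5.4, 0, 7.3, 0, 0, 0, 0], [5.4, 0, 7.3, 0, 0, 0, 0], [5.4, 0, 7.3, 0, 0, 0, 0], [5.4, 0, 7.3, 0, 0, 0, 0], [0, 0, 0, 0, 0, 0, 0]])

```text
time_s: 3.9
position: [0.5657, -0.3115, 0.0559]
tool_rot: [[0.717, -0.351, 0.603], [-0.267, -0.937, -0.227], [0.644, 0.002, -0.765]]
ft_force: [-0.5, -0.4, -0.5]
grip_width: 0.0003
gripper_force: 0.0
```

```bash
python3 nav.py -75 0 56
```

```text
t 3.9 tester mm [-95.   -0.9  55.9] F tester [-0.4 -0.6 -0.5]
turn [ 0.1 -0.1  0.1] q [-46.  34. 102.  68.  17.   3.]
shift now [15.4 -0.9 12.8] after turn [15.4 -0.9 12.8]
```

Emit:
apply_moves(series=[[1.25, 0, 1.05, 0, 0, 0, 0], [1.25, 0, 1.05, 0, 0, 0, 0], [1.25, 0, 1.05, 0, 0, 0, 0], [1.25, 0, 1.05, 0, 0, 0, 0], [1.25, 0, 1.05, 0, 0, 0, 0], [1.25, 0, 1.05, 0, 0, 0, 0], [1.25, 0, 1.05, 0, 0, 0, 0], [1.25, 0, 1.05, 0, 0, 0, 0], [1.25, 0, 1.05, 0, 0, 0, 0], [1.25, 0, 1.05, 0, 0, 0, 0], [1.25, 0, 1.05, 0, 0, 0, 0], [1.25, 0, 1.05, 0, 0, 0, 0]])

```text
time_s: 5.4
position: [0.5836, -0.3183, 0.0559]
tool_rot: [[0.717, -0.351, 0.603], [-0.267, -0.936, -0.227], [0.644, 0.002, -0.765]]
ft_force: [0.2, -0.2, 0.5]
grip_width: -0.0001
gripper_force: 0.0
```

```bash
python3 nav.py -68 0 58
python3 - <<'E'
from h import *
d=cap("scene","/tmp/s.png"); a=d["frame"][95:235,180:320,::-1]
a=cv2.resize(a,None,fx=4.2,fy=4.2,interpolation=cv2.INTER_CUBIC);cv2.imwrite("pics/c4.png",a)
E
```

```text
t 5.4 tester mm [-75.9  -0.9  55.9] F tester [ 0.3 -0.1  0.5]
turn [ 0.1 -0.1  0. ] q [-45.  35.  99.  62.  17.  10.]
shift now [ 7.4 -0.9  3.5] after turn [ 7.4 -0.9  3.5]
```

View pics/c4.png

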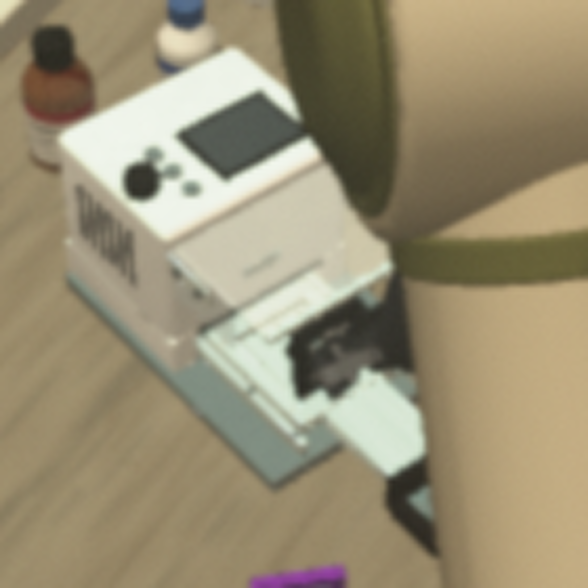

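The fingers at (345,365) have reached the filter, which is still upright. I'll push a little further.

Emit:
apply_moves(series=[[1.15, 0, 0.95, 0, 0, 0, 0], [1.15, 0, 0.95, 0, 0, 0, 0], [1.15, 0, 0.95, 0, 0, 0, 0], [1.15, 0, 0.95, 0, 0, 0, 0], [1.15, 0, 0.95, 0, 0, 0, 0], [0, 0, 0, 0, 0, 0, 0], [0, 0, 0, 0, 0, 0, 0]])

```text
time_s: 6.32
position: [0.5904, -0.3208, 0.056]
tool_rot: [[0.717, -0.351, 0.603], [-0.267, -0.936, -0.227], [0.644, 0.002, -0.765]]
ft_force: [-0.5, -0.1, 0.1]
grip_width: 0.0
gripper_force: 0.0
```

```bash
python3 nav.py -68 0 56
python3 - <<'E'
from h import *
a=cap("scene","/tmp/s.png")["frame"][95:235,180:320,::-1]; b=cap("top","/tmp/s.png")["frame"][105:245,230:345,::-1]
a=np.hstack([cv2.resize(x,None,fx=3.1,fy=3.1,interpolation=cv2.INTER_CUBIC) for x in(a,b)]);cv2.imwrite("pics/c5.png",a)
E
```

```text
t 6.325 tester mm [-68.6  -0.9  56. ] F tester [-0.4 -0.3  0.1]
turn [ 0.1 -0.1  0. ] q [-44.  35.  98.  60.  17.  13.]
shift now [ 0.5 -0.9  0.4] after turn [ 0.5 -0.9  0.4]
```

View pics/c5.png

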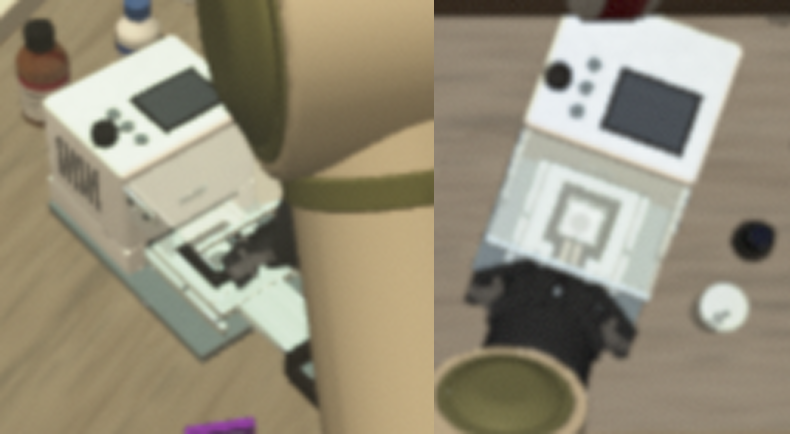

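The filter has fallen. In the right panel it lies flat and centred in the seat at (582,222), bezel and glass up. I'll retreat and go to the latch pad.

Emit:
apply_moves(series=[[-4.7, 0, -3.95, 0, 0, 0, 0], [-9.4, 0, -7.9, 0, 0, 0, 0], [-9.4, 0, -7.9, 0, 0, 0, 0], [-9.4, 0, -7.9, 0, 0, 0, 0], [-9.4, 0, -7.9, 0, 0, 0, 0], [-4.7, 0, -3.95, 0, 0, 0, 0], [-4.3, 0, -9.9, 0, 0, 0, 0], [-4.3, 0, -9.9, 0, 0, 0, 0], [-4.3, 0, -9.9, 0, 0, 0, 0], [-4.3, 0, -9.9, 0, 0, 0, 0], [-4.3, 0, -9.9, 0, 0, 0, 0], [0, 0, 0, 0, 0, 0, 0]])

```text
time_s: 7.92
position: [0.4872, -0.2822, 0.0804]
tool_rot: [[0.716, -0.351, 0.603], [-0.268, -0.936, -0.228], [0.644, 0.002, -0.765]]
ft_force: [-0.2, -0.5, 0.6]
grip_width: -0.0001
gripper_force: 0.0
```

```bash
python3 nav.py -179 0 42
python3 - <<'E'
from h import *
d=cap("top","/tmp/s.png"); b=d["frame"][105:250,230:345,::-1]
cv2.imwrite("pics/c6.png",cv2.resize(b,None,fx=4,fy=4,interpolation=cv2.INTER_CUBIC))
z=d["z_map"]; f=192/np.tan(np.radians(d["vertical_fov"])/2); v,u=np.indices(z.shape)
W=np.stack([(u-d["cx"])/f*z,-(v-d["cy"])/f*z,-z],-1)@np.array(d["attitude"]).T+d["eye"]
from nav import O,Tr
L=(W-O)@Tr*1000
m=(z>0)&(abs(L[...,0]+41)<22)&(abs(L[...,1])<22); print(np.percentile(L[m][:,2],[5,50,95]))
E
```

```text
t 7.925 tester mm [-178.8   -0.9   80.4] F tester [ 0.  -0.6  0.6]
turn [ 0.1 -0.1  0. ] q [-51.  26. 114.  79.  19. -12.]
shift now [-24.9  -1.   29.2] after turn [-24.9  -0.9  29.2]
[116.70121763 119.05667108 121.31825797]
```

View pics/c6.png

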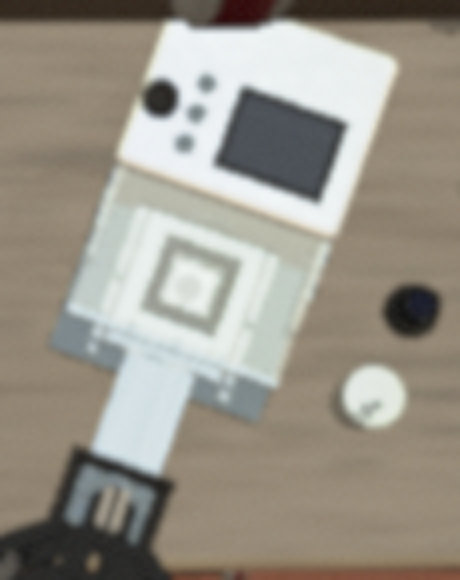

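The filter lies flat at (190,287), and the fingertips are over the pad at (113,505). Lowering now.

Emit:
apply_moves(series=[[-6.2, -0.25, 7.3, 0, 0, 0, 0], [-6.2, -0.25, 7.3, 0, 0, 0, 0], [-6.2, -0.25, 7.3, 0, 0, 0, 0], [-6.2, -0.25, 7.3, 0, 0, 0, 0], [-1.9, 0, 2.3, 0, 0, 0, 0], [-1.9, 0, 2.3, 0, 0, 0, 0], [0, 0, 0, 0, 0, 0, 0]])

```text
time_s: 8.85
position: [0.488, -0.2815, 0.0357]
tool_rot: [[0.717, -0.351, 0.603], [-0.267, -0.936, -0.227], [0.644, 0.002, -0.765]]
ft_force: [-0.3, -0.6, -0.2]
grip_width: 0.0002
gripper_force: 0.0
```

```bash
python3 nav.py -179 0 30
```

```text
t 8.85 tester mm [-1.783e+02  1.000e-01  3.570e+01] F tester [-0.1 -0.6 -0.2]
turn [ 0.1 -0.1  0. ] q [-51.  32. 116. 102.  19. -37.]
shift now [-4.2  0.1  3.9] after turn [-4.2  0.1  3.9]
```

Emit:
apply_moves(series=[[-0.96, 0, 1.15, 0, 0, 0, 0], [-0.96, 0, 1.15, 0, 0, 0, 0], [-0.96, 0, 1.15, 0, 0, 0, 0], [0, 0, 0, 0, 0, 0, 0]])

```text
time_s: 9.35
position: [0.4879, -0.2814, 0.031]
tool_rot: [[0.717, -0.351, 0.603], [-0.268, -0.936, -0.227], [0.644, 0.002, -0.765]]
ft_force: [0.1, -0.2, 0.1]
grip_width: -0.0001
gripper_force: 0.0
```

```bash
python3 nav.py -179 0 28
```

```text
t 9.35 tester mm [-1.784e+02  1.000e-01  3.100e+01] F tester [ 0.2 -0.1  0.1]
turn [ 0.1 -0.1  0. ] q [-51.  33. 116. 104.  20. -39.]
shift now [-2.4  0.1  2. ] after turn [-2.4  0.1  2. ]
```

Emit:
apply_moves(series=[[-0.96, 0, 1.15, 0, 0, 0, 0], [-0.96, 0, 1.15, 0, 0, 0, 0], [-0.96, 0, 1.15, 0, 0, 0, 0], [0, 0, 0, 0, 0, 0, 0]])

```text
time_s: 9.85
position: [0.488, -0.2815, 0.0267]
tool_rot: [[0.716, -0.351, 0.603], [-0.267, -0.936, -0.227], [0.644, 0.002, -0.765]]
ft_force: [-1.4, 1.2, 4.9]
grip_width: 0.0001
gripper_force: 2.3
```

```bash
python3 nav.py -179 0 25
```

```text
t 9.85 tester mm [-1.783e+02  1.000e-01  2.670e+01] F tester [-1.7  0.6  4.9]
turn [ 0.1 -0.1  0. ] q [-51.  33. 116. 107.  20. -42.]
shift now [-1.7  0.1  0.9] after turn [-1.7  0.1  0.9]
```

Emit:
apply_moves(series=[[-0.64, 0, 0.77, 0, 0, 0, 0], [-0.64, 0, 0.77, 0, 0, 0, 0], [-0.5, 0, 0.6, 0, 0, 0, 0], [0, 0, 0, 0, 0, 0, 0]])

```text
time_s: 10.35
position: [0.4885, -0.2817, 0.0245]
tool_rot: [[0.716, -0.351, 0.604], [-0.267, -0.936, -0.228], [0.646, 0.002, -0.764]]
ft_force: [-1.5, 0.2, 7.9]
grip_width: -0.0001
gripper_force: 4.4
```

```bash
python3 nav.py -160 0 25
```

```text
t 10.35 tester mm [-1.778e+02  1.000e-01  2.450e+01] F tester [-1.5 -0.4  7.9]
turn [ 0.1 -0.2  0. ] q [-51.  34. 116. 108.  20. -43.]
shift now [13.9  0.1 11.1] after turn [13.9  0.1 11.1]
```

Emit:
apply_moves(series=[[1.2, 0, 1.6, 0, 0, 0, 0], [1.5, 0, 1.3, 0, 0, 0, 0], [1.5, 0, 1.3, 0, 0, 0, 0], [1.5, 0, 1.3, 0, 0, 0, 0], [1.5, 0, 1.3, 0, 0, 0, 0], [1.5, 0, 1.3, 0, 0, 0, 0], [1.5, 0, 1.3, 0, 0, 0, 0]])

```text
time_s: 11.22
position: [0.5018, -0.2867, 0.0244]
tool_rot: [[0.715, -0.351, 0.605], [-0.266, -0.936, -0.228], [0.646, 0.002, -0.763]]
ft_force: [-1.9, 0.5, 11.0]
grip_width: 0.0
gripper_force: 5.7
```

```bash
python3 nav.py -108 0 25
```

```text
t 11.225 tester mm [-163.6   -0.    24.4] F tester [-2.  -0.2 11. ]
turn [ 0.1 -0.3  0.1] q [-50.  34. 114. 105.  19. -39.]
shift now [42.8 -0.  35.5] after turn [43.  -0.  35.2]
```

The tray is moving at about 2 N. Continuing.

Emit:
apply_moves(series=[[3.06, 0, 2.55, 0, 0, 0, 0], [3.06, 0, 2.55, 0, 0, 0, 0], [3.06, 0, 2.55, 0, 0, 0, 0], [3.06, 0, 2.55, 0, 0, 0, 0], [3.06, 0, 2.55, 0, 0, 0, 0], [3.06, 0, 2.55, 0, 0, 0, 0], [3.06, 0, 2.55, 0, 0, 0, 0], [3.06, 0, 2.55, 0, 0, 0, 0], [3.06, 0, 2.55, 0, 0, 0, 0], [3.06, 0, 2.55, 0, 0, 0, 0], [3.06, 0, 2.55, 0, 0, 0, 0]])

```text
time_s: 12.6
position: [0.5427, -0.3022, 0.0245]
tool_rot: [[0.715, -0.351, 0.604], [-0.267, -0.936, -0.228], [0.646, 0.002, -0.763]]
ft_force: [-2.0, 1.0, 10.0]
grip_width: -0.0001
gripper_force: 4.9
```

```bash
python3 nav.py -108 0 25
```

```text
t 12.6 tester mm [-119.8   -0.2   24.5] F tester [-2.2  0.2 10. ]
turn [ 0.1 -0.2  0. ] q [-47.  36. 107.  92.  17. -23.]
shift now [ 9.4 -0.2  7.3] after turn [ 9.4 -0.2  7.2]
```

Emit:
apply_moves(series=[[1.15, 0, 0.96, 0, 0, 0, 0], [1.15, 0, 0.96, 0, 0, 0, 0], [1.15, 0, 0.96, 0, 0, 0, 0], [1.15, 0, 0.96, 0, 0, 0, 0], [1.15, 0, 0.96, 0, 0, 0, 0], [1.15, 0, 0.96, 0, 0, 0, 0], [1.15, 0, 0.96, 0, 0, 0, 0], [1.15, 0, 0.96, 0, 0, 0, 0], [1.15, 0, 0.96, 0, 0, 0, 0]])

```text
time_s: 13.72
position: [0.5543, -0.3064, 0.0243]
tool_rot: [[0.716, -0.351, 0.603], [-0.267, -0.936, -0.228], [0.645, 0.002, -0.764]]
ft_force: [-8.6, 3.2, 13.6]
grip_width: 0.0001
gripper_force: 6.8
```

```bash
python3 nav.py -108 0 25
```

```text
t 13.725 tester mm [-107.5   -0.    24.3] F tester [-9.1 -0.  13.6]
turn [ 0.1 -0.1  0. ] q [-46.  37. 105.  88.  16. -18.]
shift now [ 0.  -0.  -0.9] after turn [ 0.  -0.  -0.9]
```

Emit:
apply_moves(series=[[1.15, 0, 0.96, 0, 0, 0, 0], [0.77, 0, 0.64, 0, 0, 0, 0], [0, 0, 0, 0, 0, 0, 0]])

```text
time_s: 14.1
position: [0.5562, -0.3071, 0.0242]
tool_rot: [[0.717, -0.352, 0.602], [-0.267, -0.936, -0.228], [0.644, 0.002, -0.765]]
ft_force: [-12.7, 4.1, 16.5]
grip_width: -0.0003
gripper_force: 9.9
```

```bash
python3 nav.py -108 0 25
```

```text
t 14.1 tester mm [-105.5   -0.    24.2] F tester [-13.4  -0.6  16.5]
turn [ 0.2 -0.1  0. ] q [-46.  37. 105.  87.  16. -17.]
shift now [-1.4  0.  -2.2] after turn [-1.4 -0.  -2.2]
```

Emit:
apply_moves(series=[[1.15, 0, 0.96, 0, 0, 0, 0], [1.15, 0, 0.96, 0, 0, 0, 0], [0, 0, 0, 0, 0, 0, 0]])

```text
time_s: 14.48
position: [0.5566, -0.3071, 0.024]
tool_rot: [[0.718, -0.353, 0.599], [-0.269, -0.936, -0.228], [0.641, 0.003, -0.767]]
ft_force: [-36.1, 10.6, 31.0]
grip_width: 0.0004
gripper_force: 24.3
```

```bash
python3 nav.py -108 0 25;  python3 - <<'E'
from h import *
a=cap("scene","/tmp/s.png")["frame"][95:235,180:320,::-1]; b=cap("top","/tmp/s.png")["frame"][105:245,230:345,::-1]
a=np.hstack([cv2.resize(x,None,fx=3.1,fy=3.1,interpolation=cv2.INTER_CUBIC) for x in(a,b)]);cv2.imwrite("pics/c7.png",a)
E
```

```text
t 14.475 tester mm [-1.051e+02  1.000e-01  2.400e+01] F tester [-37.5  -2.7  31. ]
turn [ 0.2  0.1 -0. ] q [-46.  37. 105.  86.  16. -16.]
shift now [-1.6  0.1 -2.6] after turn [-1.6  0.1 -2.6]
```

View pics/c7.png

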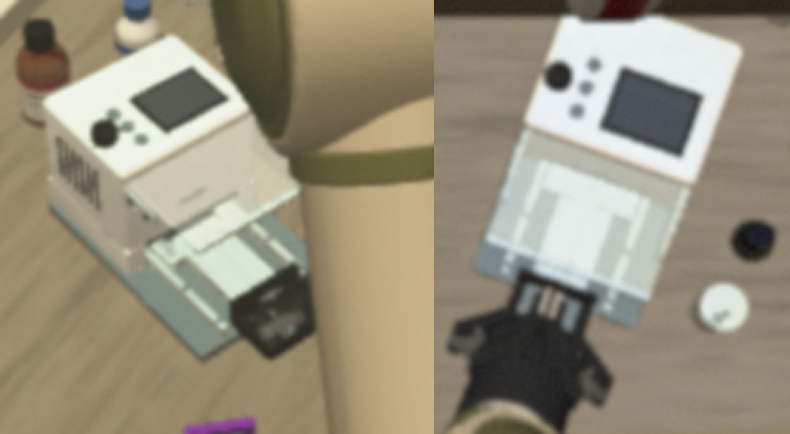

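The push force rose to 37 N with no further travel, so the tray is home against its stop. In the picture the seat is inside the tunnel. Lifting straight up.

Emit:
apply_moves(series=[[1.3, 0, -1.5, 0, 0, 0, 0], [1.9, 0, -2.3, 0, 0, 0, 0], [1.9, 0, -2.3, 0, 0, 0, 0], [-0.3, 0, -4.3, 0, 0, 0, 0], [-1, 0, -8, 0, 0, 0, 0], [-2, 0, -15, 0, 0, 0, 0], [-5, 0, -30, 0, 0, 0, 0], [-5, 0, -40, 0, 0, 0, 0], [-5, 0, -40, 0, 0, 0, 0], [0, 0, -30, 0, 0, 0, 0], [0, 0, -30, 0, 0, 0, 0], [0, 0, 0, 0, 0, 0, 0]])

```text
time_s: 16.08
position: [0.427, -0.2585, 0.1725]
tool_rot: [[0.715, -0.352, 0.604], [-0.266, -0.936, -0.23], [0.646, 0.004, -0.763]]
ft_force: [0.2, -0.5, 0.1]
grip_width: 0.0001
gripper_force: 0.0
```

```bash
python3 nav.py -108 0 25;  python3 - <<'E'
from h import *
from nav import O,Tr
b=cap("top","/tmp/s.png")["frame"][105:245,230:345,::-1];a=cap("scene","/tmp/s.png")["frame"][95:235,180:320,::-1]
cv2.imwrite("pics/c8.png",np.hstack([cv2.resize(x,None,fx=3.1,fy=3.1,interpolation=cv2.INTER_CUBIC) for x in(a,b)]))
for n in("top","scene"):
    d=load(n);z=d["z_map"]; f=192/np.tan(np.radians(d["vertical_fov"])/2); v,u=np.indices(z.shape)
    W=np.stack([(u-d["cx"])/f*z,-(v-d["cy"])/f*z,-z],-1)@np.array(d["attitude"]).T+d["eye"]; L=(W-O)@Tr*1000
    for x in range(-150,-85,6):
        m=(z>0)&(abs(L[...,0]-x)<3)&(abs(L[...,1])<18)&(L[...,2]<70); print(n,x,m.sum(),np.median(L[m][:,2]).round(1) if m.any() else None)
E
```

```text
t 16.075 tester mm [-243.5    0.3  172.5] F tester [ 0.3 -0.4  0.1]
turn [ 0.2 -0.3  0.1] q [-57.  10. 116.  51.  29.  14.]
shift now [  8.   -0.6 200.1] after turn [  9.    0.3 200.1]
top -150 35 0.8
top -144 43 1.3
top -138 36 26.5
top -132 36 26.5
top -126 37 25.9
top -120 35 25.9
top -114 34 26.5
top -108 36 25.5
top -102 46 26.8
top -96 37 42.6
top -90 28 28.2
scene -150 30 -2.4
scene -144 67 13.7
scene -138 58 -0.0
scene -132 33 23.0
scene -126 29 22.9
scene -120 27 22.7
scene -114 31 23.2
scene -108 25 22.5
scene -102 68 28.4
scene -96 40 38.6
scene -90 2 36.0
```

View pics/c8.png

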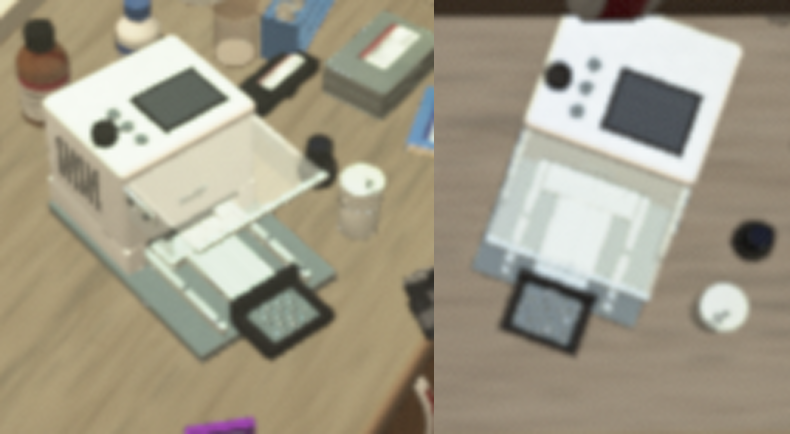

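The tray is home: the bar is at x≈-96, it started at -161. The pad is back at its starting height, the canister and eyepiece haven't moved, and the robot is clear. Handing in.

```bash
python3 -c "
from rig import env
print(env.close_job())"
```

```text
the job is handed in; nothing more can be done
None
```

The job is handed in; no verdict came back. The filter was tipped flat in its seat bezel up, the tray is fully home with the latch up, and the canister and eyepiece were not touched. After the tray went in, the filter was out of sight, so its final position is not confirmed by camera.

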